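# End the move and pause the game clock

### The job

The move has been made on the board: lightly press the raised end of the game clock's black rocker until it tips over and stays down, then press the larger round key in the middle of the clock's front row fully down to pause the clock, and draw back. Leave the two small keys beside it, the chess pieces, the mug and the remote control alone, and do not shove or lift the clock.

Things in the scene. Friction and masses are not known exactly. Their poses are not given: they have to be found in the camera images.
- clock: Loose game clock on rubber feet, 0.7 kg: grey case 140 (x) by 210 (y) by 45 mm high; origin under its centre, z up, -x its front, +y its left. A black rocker bar, 192 mm long along y, lies over the case at x = +42 mm, hinged at its middle, 30 mm above the table, a pad at each end. Three round black keys stand in a row along y at x = -42 mm, 6 mm proud of the case; flat pale displays between.
- rocker (a joint): Angle of the rocker about the clock's x axis: +0.14 rad when its left (+y) end is up, -0.14 when its right (-y) end is up. It is top-heavy and always rests on one of these two stops: pressing the raised pad takes under 1 N, and past level it falls over by itself. The raised pad travels 22 mm down (and 11 mm along y towards the end) in all.
- left_pad (a point): Centre of the top face of the rocker's left (+y) end pad, 34 by 36 mm, 78 mm from the rocker's middle and 40 mm over its hinge line; about 80 mm above the table when up, 59 mm when down.
- right_pad (a point): The same for the right (-y) end pad.
- middle_key (a joint): Travel of the larger middle key, 22 mm across: 0 up, 0.004 m fully pressed; a spring (1.5 N at first, 3 N fully down) brings it back up.
- middle_key_top (a point): Centre of the top of the middle key, 51 mm above the table when up.
- left_key (a joint): Travel of the small left key, 14 mm across, same spring: 0 up, 0.004 m pressed. To be left alone.
- left_key_top (a point): Centre of the top of the left key, 55 mm to the left (+y) of the middle key.
- right_key (a joint): Travel of the small right key, as the left one. To be left alone.
- right_key_top (a point): Centre of the top of the right key, 55 mm to the right (-y) of the middle key.
- pawn: Loose captured light wooden pawn, 28 mm across, 46 mm tall, standing behind the clock; origin under its centre.
- rook: Loose captured dark wooden rook, 32 mm across, 54 mm tall, standing behind the clock; origin under its centre.
- mug: Loose white mug, 80 mm across, 90 mm tall, with a handle at its +y; origin under its centre.
- remote: Loose black remote control, 170 by 45 by 18 mm, long along its x; origin under its centre.
- board: Magnetic travel chess board, fixed, 320 by 320 by 16 mm with pieces held on it up to 91 mm above the table; origin under its centre. Not part of the job.
There are look-alikes about, which are no part of the job. Several things have the shape of the mug; the one meant has the colours described above.

How it is judged:
By the outcome, as a careful person would: the job done as asked, in the order asked, and still so for the second after the job is handed in, with the robot touching nothing.
It also fails if it takes over 38 s, if anything falls off the work surface, if the arm or the gripper's body presses on something with over 40 N, if the wrist force passes 120 N, or if a joint passes its speed limit or range.

### The arm

A 7-joint arm with a two-finger parallel gripper is mounted at the origin on the work surface. World frame = base frame: x ahead of the robot, y to its left, z up, the work surface at z = 0. Lengths are in m, angles in rad, forces in N, time in s.
With the tool pointing down it reaches from about 0.425 to 0.925 m from the base axis. Payload 6.8 kg.
Tool frame: the origin (TCP) lies at the very end of the fingers, on their centre line; the grasp point (between the pads) lies bot.grip_depth behind it (bot.grip_depth is the distance from the TCP to the grasp point, in m); z points along the fingers, y is the line along which they close (so a half turn about z gives the same grasp; the last joint's range is limited). The gripper opens to 85 mm and grips with 20 to 120 N. Pads are 22 mm wide; open, the fingers measure 114 mm over their backs; the gripper's body (76 mm by 85 mm) begins 54 mm behind the grasp point. The pads swing forward as they close: fully open they stand 13 mm farther back than shut.
Start: joints at [-1.428, 0.477, 0.022, 1.555, -0.011, 1.109, -0.083], TCP at [0.168, 0.654, 0.231] pointing down, gripper open.
Joint ranges: [-2.96, 2.96], [-0.34, 2.1], [-1.41, 1.46], [0.24, 2.44], [-1.37, 4.51], [0.17, 1.92], [-2.96, 2.96]. Speed limits (rad/s): [2.39, 2.39, 3.14, 3.14, 3.14, 3.14, 3.14].

### API

Orientations are given as a unit quaternion [w, x, y, z].
In Python, from station import bot gives the robot as it stands.
- The arm moves only by the tool send_rows, never from a script. Its arguments are lists of equal length, an entry for each row: "slide": the shift along the tool's x, y, z in mm, a list of three; "roll": the turn about the tool's z in degrees; "claw": the opening, from 0 (shut) to 1 (fully open). A call has exactly 8 rows; each row is the pose to reach, as a shift and turn from the pose commanded when the call began, along the tool's axes at that moment; what a row does not reach only later rows make up. A row lasts 1/12 s, in which the tool goes at most 41.7 mm and 7.16 degrees, less where a joint would pass 70% of its speed; a pose out of reach is approached as far as the arm can. A call with a gripper value outside its range is refused whole. The fingers move at their own pace and stop on an object; "force" is the grip in N (left out, the last holds). Time passes only in rows, so rows that repeat a pose let the fingers close, or fill a call up. It gives the time, the measured TCP pose, the force, the opening and the grip force at its end, in the units of the state.
- bot.get_obs(): the state, without advancing time (a new reading comes with each control period).
- bot.read_camera(name): name is "side" or "top"; returns the picture (480x640x3 uint8, red, green, blue); there is no depth.
- bot.camera_model(name): a dict with "camera_matrix" (3x3 intrinsics, pixels), "camera_from_world" (4x4, takes a point from world to camera coordinates). Camera axes: x right, y down, z forward; pixel columns grow to the right and rows downward; lengths in m; the calibration is good to about 2 mm. A picture is of the moment at which its call begins. camera_model takes no time and is no camera call.
- bot.hand_in(): hands the job in; it is judged then, once.
The state is a dict: "t": time; "q": joint angles; "joint_vel": joint speeds; "joint_torque": joint torques, N m; "eef_pos": TCP position; "tool_rot": TCP orientation; "contact_force": force on the tool from outside, world axes, zero at the start; "torque": the same for the moment, N m; "gripper_width": opening from 0.0 (shut) to 1.0 (fully open); "grasp_force": force on a finger pad.
Only numpy, scipy, OpenCV 4.12 (cv2) and the standard library are available. Lean on these libraries where they do the work, as an engineer would, in place of code of your own. Each camera call takes 0.05 s, during which the arm holds its last target. There are 200 camera calls.

## Working session

There is one attempt and no reset: what is moved stays moved. The work goes in short steps, Python scripts to look and compute and a tool call to move; the robot and the scene stay as the last step left them, time stands still between calls to the robot, and variables do not carry over. Pictures are saved under pics/ and viewed, at most 10 in all, crops included, and the job is handed in when it is done.

Besides the shell and the picture viewer there is one more tool, called after "Emit:" as a command line: name --pt "numbers of a row" for each row, then --argument value for the rest. send_rows: Moves the arm, as the interface text tells. Its arguments: {"type":"object","properties":{"slide":{"type":"array","items":{"type":"array","items":{"type":"number"}}},"roll":{"type":"array","items":{"type":"number"}},"claw":{"type":"array","items":{"type":"number"}},"force":{"type":"number"}},"required":["slide","roll","claw"]}

```bash
mkdir -p pics; cat > h.py <<'E'
import numpy as np, cv2
from station import bot
def cam(n):
    m=bot.camera_model(n); return np.array(m["camera_matrix"]),np.array(m["camera_from_world"])
def ray(n,u,v):
    K,T=cam(n); R,t=T[:3,:3],T[:3,3]
    return -R.T@t, R.T@np.linalg.solve(K,[u,v,1.])
def onz(n,u,v,z):
    c,d=ray(n,u,v); return c+d*(z-c[2])/d[2]
def proj(n,p):
    K,T=cam(n); q=K@(T[:3,:3]@np.asarray(p,float)+T[:3,3]); return q[:2]/q[2]
def tri(a,b):
    A=[];y=[]
    for n,(u,v) in (("top",a),("side",b)):
        c,d=ray(n,u,v); d/=np.linalg.norm(d); P=np.eye(3)-np.outer(d,d); A.append(P); y.append(P@c)
    return np.linalg.lstsq(np.vstack(A),np.hstack(y),rcond=None)[0]
def snap(n,f):
    im=bot.read_camera(n)[:,:,::-1].copy(); cv2.imwrite("pics/"+f,im); return im
E
python3 - <<'E'
from h import *
snap("top","top1.png"); snap("side","side1.png")
for n in("top","side"): print(n,ray(n,320,240))
o=bot.get_obs(); print(o["t"],o["eef_pos"],o["tool_rot"],o["contact_force"],o["gripper_width"],bot.grip_depth)
E
```

```text
top (array([ 0.17327182, -0.02745098,  1.91688773]), array([ 0.16809104,  0.0026696 , -0.98581583]))
side (array([ 0.12535252, -0.68553415,  0.91497993]), array([ 0.32481856,  0.57237157, -0.75308428]))
0.1 [0.16740057 0.65334843 0.23041051] [-4.80821377e-05  1.25077519e-01  9.92146619e-01 -8.35200651e-04] [ 0.17301298 -0.76623338  1.03152251] 0.9979371178411593 0.0187
```

View pics/top1.png

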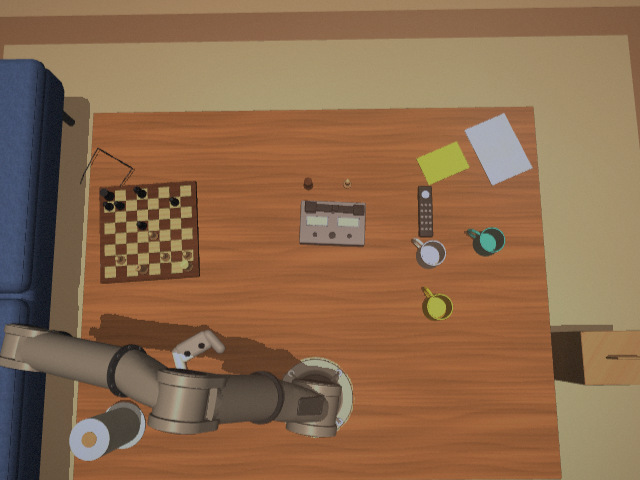

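View pics/side1.png

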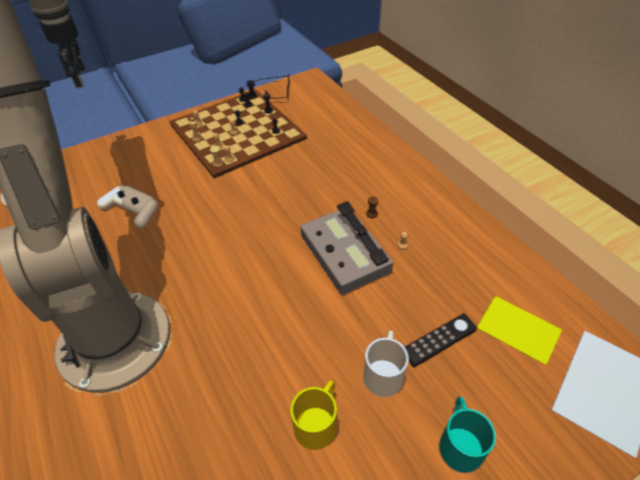

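The top view shows one clock at about (333,223). Its rocker runs along row 208 and its keys are near (315,235), (332,235) and (349,236). The rook is at (308,183), the pawn at (347,183) and the white mug at (431,254). In the side view the clock is at (346,250). I'll enlarge both views.

```bash
python3 - <<'E'
from h import *
t=cv2.imread("pics/top1.png"); s=cv2.imread("pics/side1.png")
a=cv2.resize(t[190:255,290:378],None,fx=8,fy=8,interpolation=cv2.INTER_CUBIC)[:, :400*2]
b=cv2.resize(s[190:300,290:420],None,fx=5,fy=5,interpolation=cv2.INTER_CUBIC)
cv2.imwrite("pics/ct.png",a); cv2.imwrite("pics/cs.png",b)
for n,im,(x0,x1,y0,y1) in(("top",t,(298,368,198,248)),("side",s,(298,395,198,295))):
    g=cv2.cvtColor(im,cv2.COLOR_BGR2GRAY)
    m=np.zeros_like(g); m[y0:y1,x0:x1]=(g[y0:y1,x0:x1]<62)*255
    k,l,st,c=cv2.connectedComponentsWithStats(m)
    for i in range(1,k):
        if st[i,4]>8: print(n,st[i],c[i].round(2))
E
```

```text
top [305 202  15  10  34] [311.12 208.38]
top [329 205   9   7  20] [332.4  209.45]
top [350 205  13  10  33] [356.12 207.67]
top [300 243  11   1  11] [305. 243.]
top [319 244  15   1  15] [326. 244.]
top [344 245  16   1  16] [351.5 245. ]
side [338 202  50  64 715] [362.35 233.85]
side [367 202  10  16 115] [371.8  210.16]
side [302 231  89  63 550] [346.89 272.66]
side [317 231   4   4  13] [318.46 232.85]
side [326 245   8   7  42] [329.24 248.17]
side [339 263   4   4  14] [340.71 264.5 ]
```

View pics/ct.png

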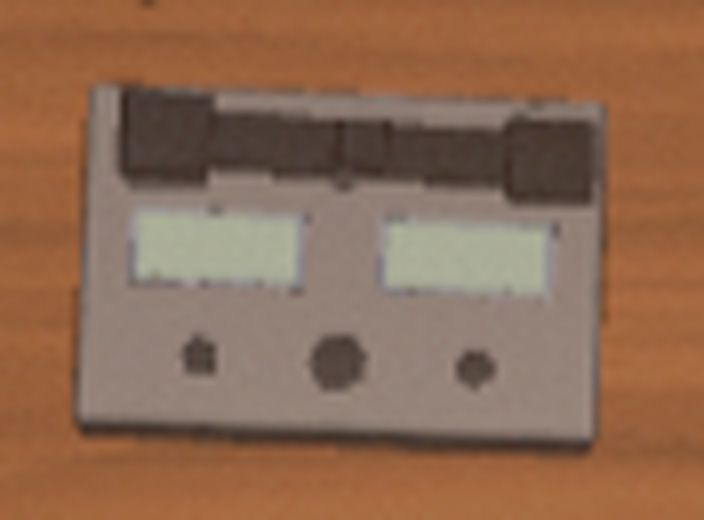

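View pics/cs.png

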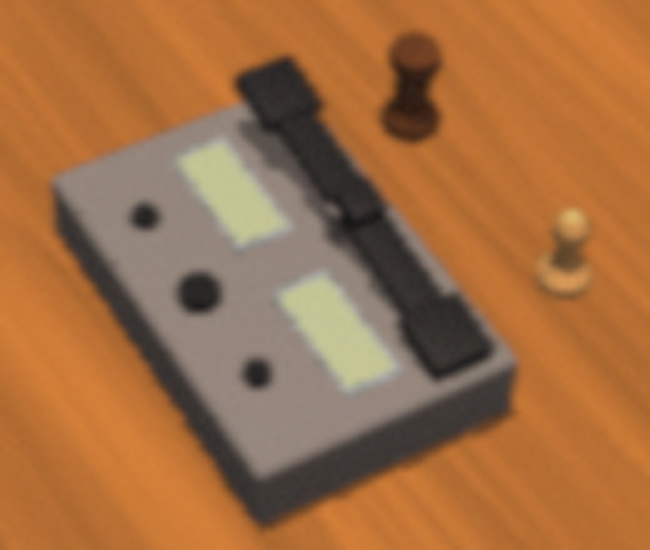

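The crops show the +y (image-left) pad raised. In the top crop it is at about (167,137), with the right pad low at (549,162) and the keys at (199,356), (337,362) and (475,368). In the side crop the raised pad is at (280,90) and the middle key at (199,292). The middle key is the larger one, between the two small ones.

```bash
cat > m.py <<'E'
from h import *
T=lambda x,y:((x+.5)/8-.5+290,(y+.5)/8-.5+190)
S=lambda x,y:((x+.5)/5-.5+290,(y+.5)/5-.5+190)
P={}
for k,a,b,z in(("Lpad",(167,137),(280,90),.080),("Rpad",(549,160),(447,332),.059),("Lkey",(199,356),(145,215),.051),("Mkey",(337,362),(199,291),.051),("Rkey",(475,368),(257,372),.051)):
    P[k]=tri(T(*a),S(*b)); print(k,P[k].round(4),onz("top",*T(*a),z).round(4),onz("side",*S(*b),z).round(4))
d=P["Lkey"]-P["Rkey"]; print("len",np.linalg.norm(d),"yaw",np.degrees(np.arctan2(-d[0],d[1])))
d=P["Lpad"]-P["Rpad"]; print("len",np.linalg.norm(d),"yaw",np.degrees(np.arctan2(-d[0],d[1])))
E
python3 m.py; python3 - <<'E'
from scipy.spatial.transform import Rotation as R
print(R.from_quat([0.12507,0.99215,-0.000835,-4.8e-5]).as_matrix().round(4))
E
```

```text
Lpad [0.5936 0.0067 0.0791] [0.5939 0.0065 0.08  ] [0.5926 0.0061 0.08  ]
Rpad [ 0.5872 -0.1456  0.0548] [ 0.5872 -0.1457  0.059 ] [ 0.584 -0.148  0.059]
Lkey [ 0.5102 -0.0044  0.0477] [ 0.5109 -0.0049  0.051 ] [ 0.5073 -0.0068  0.051 ]
Mkey [ 0.5069 -0.0595  0.048 ] [ 0.5077 -0.0599  0.051 ] [ 0.5042 -0.0614  0.051 ]
Rkey [ 0.504  -0.1145  0.0477] [ 0.5046 -0.1148  0.051 ] [ 0.5013 -0.1164  0.051 ]
len 0.11029656447119618 yaw -3.2236238715001093
len 0.1543748967987527 yaw -2.4053613024796943
[[-9.687e-01  2.482e-01 -3.000e-04]
 [ 2.482e-01  9.687e-01 -1.600e-03]
 [-1.000e-04 -1.700e-03 -1.000e+00]]
```

Emit:
send_rows --pt "-15 -14 0" --pt "-50 -45 0" --pt "-85 -77 0" --pt "-120 -109 0" --pt "-155 -141 0" --pt "-190 -173 0" --pt "-225 -205 0" --pt "-260 -237 0" --roll '[0,0,0,0,0,0,0,0]' --claw '[0,0,0,0,0,0,0,0]'

```text
t: 0.77
eef_pos: [0.3394, 0.3909, 0.2311]
tool_rot: [-0.0, 0.125, 0.992, -0.0]
contact_force: [1.2, -1.0, -0.3]
gripper_width: 0.002
grasp_force: 0.0
```

Emit:
send_rows --pt "-33 -30 0" --pt "-66 -60 0" --pt "-99 -90 0" --pt "-132 -120 0" --pt "-165 -150 0" --pt "-200 -182 0" --pt "-230 -210 0" --pt "-260 -237 0" --roll '[0,0,0,0,0,0,0,0]' --claw '[0,0,0,0,0,0,0,0]'

```text
t: 1.43
eef_pos: [0.5222, 0.1123, 0.2312]
tool_rot: [-0.0, 0.125, 0.992, 0.0]
contact_force: [1.0, 0.8, -0.3]
gripper_width: -0.007
grasp_force: 0.0
```

Emit:
send_rows --pt "-20 -20 0" --pt "-40 -35 10" --pt "-54 -49 25" --pt "-54 -49 45" --pt "-54 -49 65" --pt "-54 -49 85" --pt "-54 -49 100" --pt "-54 -49 100" --roll '[-2,-4,-6,-8,-10,-11,-11,-11]' --claw '[0,0,0,0,0,0,0,0]'

```text
t: 2.1
eef_pos: [0.5593, 0.0531, 0.128]
tool_rot: [-0.003, 0.029, 1.0, -0.001]
contact_force: [-0.5, 0.1, -0.7]
gripper_width: -0.001
grasp_force: 0.0
```

Emit:
send_rows --pt "-10 -12 0" --pt "-20 -25 0" --pt "-30 -38 0" --pt "-37 -46 0" --pt "-37 -46 10" --pt "-37 -46 20" --pt "-37 -46 25" --pt "-37 -46 25" --roll '[0,0,0,0,0,0,0,0]' --claw '[0,0,0,0,0,0,0,0]'

```text
t: 2.77
eef_pos: [0.5942, 0.0066, 0.1042]
tool_rot: [-0.002, 0.029, 1.0, 0.0]
contact_force: [0.8, -1.4, 0.8]
gripper_width: -0.002
grasp_force: 0.0
```

```bash
python3 - <<'E'
from h import *
s=snap("side","side2.png"); t=snap("top","top2.png")
a=cv2.resize(s[150:300,290:420],None,fx=4,fy=4,interpolation=cv2.INTER_CUBIC)
cv2.imwrite("pics/cs2.png",a)
o=bot.get_obs(); print(o["t"],o["eef_pos"],o["tool_rot"],o["contact_force"])
E
```

```text
2.8667 [0.59534046 0.00624149 0.10564985] [-8.08504298e-04  2.88040763e-02  9.99584746e-01  8.60580914e-05] [ 0.97338898  0.73817297 -0.15498101]
```

View pics/cs2.png

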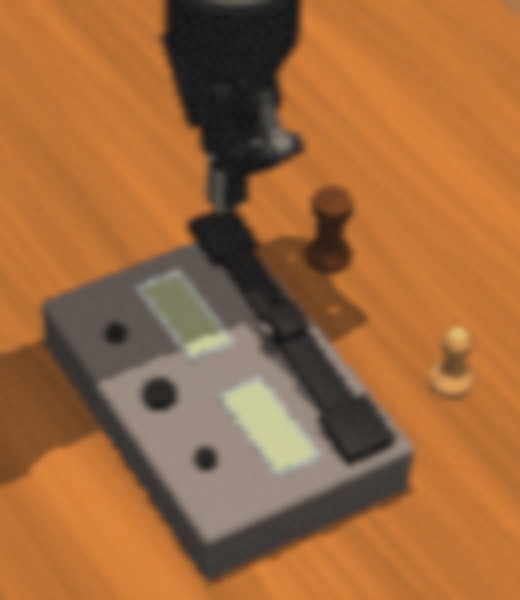

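The fingertip, at about (225,205) in the crop, stands over the raised pad. I'll press slowly, following the pad's outward travel.

Emit:
send_rows --pt "1 0 6" --pt "1 0 12" --pt "1 0 18" --pt "1 0 21" --pt "1 0 24" --pt "1 1 26" --pt "1 2 28" --pt "1 3 30" --roll '[0,0,0,0,0,0,0,0]' --claw '[0,0,0,0,0,0,0,0]'

```text
t: 3.53
eef_pos: [0.5954, 0.0085, 0.0762]
tool_rot: [0.0, 0.029, 1.0, 0.0]
contact_force: [-0.3, -0.7, 0.1]
gripper_width: 0.0
grasp_force: 0.0
```

Emit:
send_rows --pt "0 1 2" --pt "0 2 4" --pt "0 3 6" --pt "0 4 8" --pt "0 5 10" --pt "0 5 11" --pt "0 5 11" --pt "0 5 11" --roll '[0,0,0,0,0,0,0,0]' --claw '[0,0,0,0,0,0,0,0]'

```text
t: 4.2
eef_pos: [0.5956, 0.0133, 0.0652]
tool_rot: [-0.0, 0.029, 1.0, -0.0]
contact_force: [0.1, 0.3, 0.6]
gripper_width: 0.001
grasp_force: 0.0
```

Emit:
send_rows --pt "0 0 -3" --pt "0 0 -8" --pt "0 0 -15" --pt "0 0 -22" --pt "0 0 -30" --pt "0 0 -35" --pt "0 0 -40" --pt "0 0 -40" --roll '[0,0,0,0,0,0,0,0]' --claw '[0,0,0,0,0,0,0,0]'

```text
t: 4.87
eef_pos: [0.5964, 0.0134, 0.1067]
tool_rot: [0.001, 0.029, 1.0, 0.0]
contact_force: [0.3, -0.6, -0.2]
gripper_width: 0.004
grasp_force: 0.0
```

```bash
python3 - <<'E'
from h import *
s=snap("side","side3.png"); t=snap("top","top3.png")
a=cv2.resize(s[150:300,290:420],None,fx=4,fy=4,interpolation=cv2.INTER_CUBIC)
cv2.imwrite("pics/cs3.png",a)
o=bot.get_obs(); print(o["t"],o["eef_pos"],o["tool_rot"],o["contact_force"])
E
```

```text
4.9667 [0.59563787 0.01342209 0.10549227] [1.65840088e-04 2.93451819e-02 9.99569321e-01 7.39986086e-05] [ 0.25886318 -0.06280758  0.77283391]
```

View pics/cs3.png

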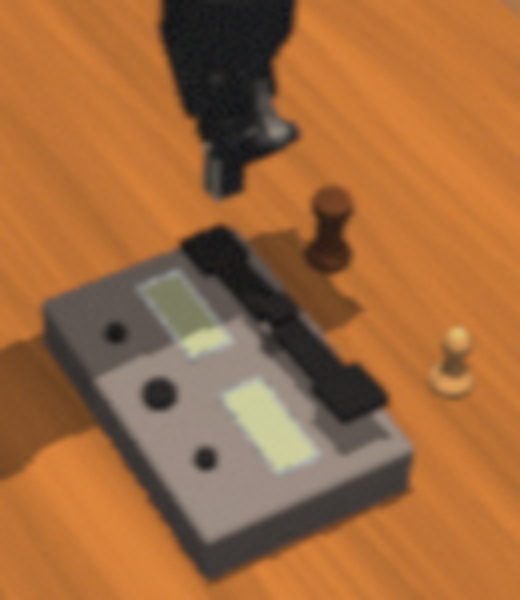

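The rocker has tipped: its right pad at (345,390) is now up, the left one at (215,250) is down, and the clock has not moved. Next I'll move over the middle key.

Emit:
send_rows --pt "14 -13 0" --pt "28 -26 0" --pt "42 -39 0" --pt "56 -52 0" --pt "70 -65 0" --pt "84 -78 0" --pt "84 -78 0" --pt "84 -78 0" --roll '[0,0,0,0,0,0,0,0]' --claw '[0,0,0,0,0,0,0,0]'

```text
t: 5.63
eef_pos: [0.5063, -0.0602, 0.1051]
tool_rot: [-0.0, 0.03, 1.0, -0.0]
contact_force: [0.3, 0.3, -0.1]
gripper_width: -0.002
grasp_force: 0.0
```

Emit:
send_rows --pt "0 0 8" --pt "0 0 17" --pt "0 0 26" --pt "0 0 34" --pt "0 0 40" --pt "0 0 45" --pt "0 0 48" --pt "0 0 48" --roll '[0,0,0,0,0,0,0,0]' --claw '[0,0,0,0,0,0,0,0]'

```text
t: 6.3
eef_pos: [0.5067, -0.0596, 0.0565]
tool_rot: [-0.001, 0.029, 1.0, -0.0]
contact_force: [-0.8, -0.2, 0.2]
gripper_width: 0.001
grasp_force: 0.0
```

```bash
python3 - <<'E'
from h import *
s=snap("side","side4.png")
a=cv2.resize(s[150:300,290:420],None,fx=4,fy=4,interpolation=cv2.INTER_CUBIC)
cv2.imwrite("pics/cs4.png",a)
o=bot.get_obs(); print(o["t"],o["eef_pos"],o["tool_rot"],o["contact_force"])
E
```

```text
6.35 [ 0.50702804 -0.05959186  0.05699866] [-2.72494340e-04  2.94185986e-02  9.99567142e-01 -2.47443482e-05] [-1.08282435  0.08259947  0.08357906]
```

View pics/cs4.png

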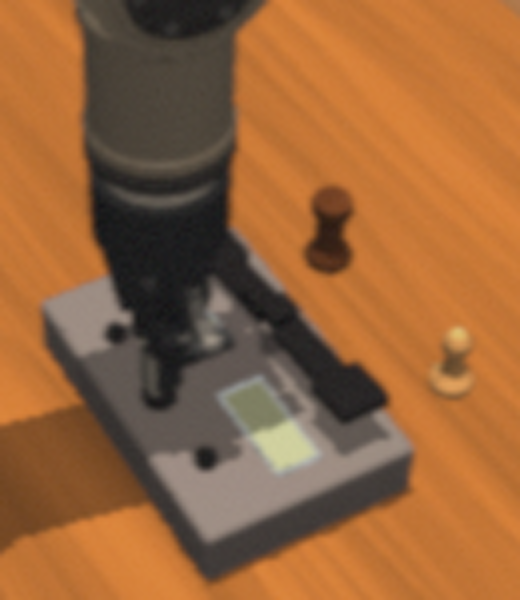

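The closed tip, at about (158,400) in the crop, is right over the middle key and the rocker is still tipped. I'll press down gradually.

Emit:
send_rows --pt "0 0 2" --pt "0 0 4" --pt "0 0 5" --pt "0 0 6" --pt "0 0 7" --pt "0 0 8" --pt "0 0 8" --pt "0 0 8" --roll '[0,0,0,0,0,0,0,0]' --claw '[0,0,0,0,0,0,0,0]'

```text
t: 7.02
eef_pos: [0.5072, -0.0596, 0.0494]
tool_rot: [0.0, 0.029, 1.0, 0.0]
contact_force: [-0.4, 0.4, 2.9]
gripper_width: -0.001
grasp_force: 1.0
```

Emit:
send_rows --pt "0 0 0.5" --pt "0 0 1" --pt "0 0 1.5" --pt "0 0 2" --pt "0 0 2" --pt "0 0 2" --pt "0 0 2" --pt "0 0 2" --roll '[0,0,0,0,0,0,0,0]' --claw '[0,0,0,0,0,0,0,0]'

```text
t: 7.68
eef_pos: [0.5072, -0.0596, 0.0473]
tool_rot: [0.0, 0.029, 1.0, 0.0]
contact_force: [-0.8, -0.0, 2.5]
gripper_width: 0.001
grasp_force: 1.4
```

Emit:
send_rows --pt "0 0 0.2" --pt "0 0 0.5" --pt "0 0 0.7" --pt "0 0 1" --pt "0 0 1" --pt "0 0 1" --pt "0 0 1" --pt "0 0 1" --roll '[0,0,0,0,0,0,0,0]' --claw '[0,0,0,0,0,0,0,0]'

```text
t: 8.35
eef_pos: [0.5073, -0.0596, 0.047]
tool_rot: [0.0, 0.029, 1.0, 0.0]
contact_force: [-2.7, 0.5, 12.0]
gripper_width: 0.003
grasp_force: 5.7
```

The force jumped to 12 N and the height stalled at 47 mm, so the key is fully down. I'll draw back.

Emit:
send_rows --pt "0 0 -2" --pt "0 0 -5" --pt "0 0 -10" --pt "0 0 -20" --pt "0 0 -35" --pt "0 0 -55" --pt "0 0 -80" --pt "0 0 -100" --roll '[0,0,0,0,0,0,0,0]' --claw '[0,0,0,0,0,0,0,0]'

```text
t: 9.02
eef_pos: [0.5071, -0.0598, 0.1482]
tool_rot: [0.0, 0.03, 1.0, -0.0]
contact_force: [0.2, -0.8, 0.2]
gripper_width: 0.001
grasp_force: 0.0
```

Emit:
send_rows --pt "0 10 -20" --pt "0 30 -40" --pt "0 55 -50" --pt "0 80 -50" --pt "0 105 -50" --pt "0 125 -50" --pt "0 130 -50" --pt "0 130 -50" --roll '[0,0,0,0,0,0,0,0]' --claw '[0,0,0,0,0,0,0,0]'

```text
t: 9.68
eef_pos: [0.5146, 0.0717, 0.1966]
tool_rot: [0.0, 0.028, 1.0, 0.0]
contact_force: [-0.8, -0.7, -0.7]
gripper_width: -0.002
grasp_force: 0.0
```

```bash
python3 - <<'E'
from h import *
s=snap("side","side5.png")
a=cv2.resize(s[150:300,290:420],None,fx=4,fy=4,interpolation=cv2.INTER_CUBIC)
cv2.imwrite("pics/cs5.png",a)
o=bot.get_obs(); print(o["t"],o["eef_pos"],o["contact_force"])
E
```

```text
9.7333 [0.51460031 0.06995814 0.19652307] [-0.48004509 -0.1981686   0.32191857]
```

View pics/cs5.png

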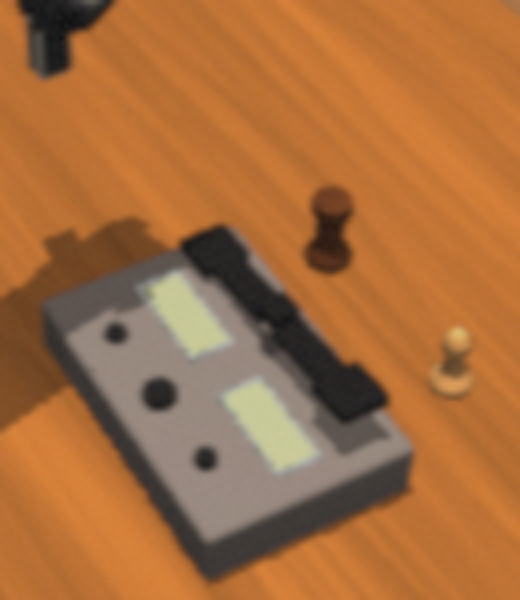

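The arm is clear, the rocker's left pad at (215,250) stays down, and the clock and pieces are where they were. I'm handing in.

```bash
python3 -c "
from station import bot
print(bot.hand_in())"
```

```text
the job is handed in; nothing more can be done
None
```

I tipped the rocker's raised left end over and it stayed down, then pressed the middle key to its stop (about 12 N) and drew the arm clear; I handed the job in at about 9.7 s, and the clock and the two chess pieces looked unmoved in the last side picture.

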